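# Clamp the bamboo board and deburr its hole

### The arm

A 7-joint arm with a two-finger parallel gripper is mounted at the origin on the work surface. World frame = base frame: x ahead of the robot, y to its left, z up, the work surface at z = 0. Lengths are in m, angles in degrees, forces in N, time in s.
With the tool pointing down it reaches from about 0.425 to 0.8 m from the base axis. Payload 8.3 kg.
Tool frame: the origin (TCP) lies between the finger pads; the fingertips stand 14 mm ahead of it and the grasp point (between the pads) lies 5 mm behind it; z points along the fingers, y is the line along which they close (so a half turn about z gives the same grasp; the last joint's range is limited). The gripper opens to 85 mm and grips with 20 to 120 N. Pads are 22 mm wide; open, the fingers measure 114 mm over their backs; the gripper's body (76 mm by 85 mm) begins 54 mm behind the grasp point. The pads swing forward as they close: fully open they stand 13 mm farther back than shut.
Start: joints at [61.312, 21.967, 0.94, 78.501, -0.361, 79.538, -2.664], TCP at [0.265, -0.566, 0.245] pointing down, gripper open.
Joint ranges: [-169.22, 169.22], [-14.56, 117.87], [-87.37, 89.26], [10.42, 133.3], [-82.24, 262.24], [0.94, 117.77], [-172.7, 172.7]. Speed limits (degrees/s): [136.94, 136.94, 172.46, 172.46, 180, 180, 180].

### API

Orientations are given as a 3x3 rotation matrix whose columns are the frame's x, y, z axes.
In Python, from workcell import ctrl gives the robot as it stands.
- The arm moves only by the shell command python3 -m pendant 'ROWS' [OPENING] [FORCE]. ROWS is JSON, a list of rows, each a list of 2 entries, a list of its own where there are three numbers: the shift along the tool's x, y, z in m, then the turn about the tool's z in rad. A call has 1 to 5 rows; each row shifts and turns the commanded pose from where the row before left it, along the tool's axes as they then stand; what a row does not reach is not made up. A row lasts 1/12 s, in which the tool goes at most 41.7 mm and 7.16 degrees, less where a joint would pass 70% of its speed; a pose out of reach is approached as far as the arm can. A call is refused whole if a number of a shift passes 0.0417 or a number of a turn 0.125, either way. A call with a gripper value outside its range is refused whole. OPENING is the opening, from -1 (shut) to 1 (fully open), so that 0 is half open, set as the call begins (- or left out, the last holds). The fingers move at their own pace and stop on an object; FORCE is the grip in N (left out, the last holds). Time passes only in rows, so rows that do not move let the fingers close. It gives the time, the measured TCP pose, the force, the opening and the grip force at its end, in the units of the state.
- ctrl.observe(): the state, without advancing time (a new reading comes with each control period).
- ctrl.grab_frame(name): name is "side" or "top"; returns a dict with "img" (384x512x3 uint8, red, green, blue), "fx", "fy", "cx", "cy" (pixels), "k1" (the pictures are not rectified: a ray, as slopes to the right and down, at radius r is drawn at 1 + k1 r^2 times it, then the intrinsics apply), "T" (4x4, takes a point from camera to world coordinates). Camera axes: x right, y down, z forward; pixel columns grow to the right and rows downward; lengths in m; the calibration is good to about 2 mm. A picture is of the moment at which its call begins. There is no depth.
- ctrl.sign_off(): hands the job in; it is judged then, once.
The state is a dict: "time_s": time; "joint_pos": joint angles; "dq": joint speeds; "joint_torque": joint torques, N m; "position": TCP position; "tcp_rot": TCP orientation; "wrist_force": force on the tool from outside, world axes, zero at the start; "torque": the same for the moment, N m; "width": opening from 0.0 (shut) to 1.0 (fully open); "grip_force": force on a finger pad.
Only numpy, scipy, OpenCV 4.12 (cv2) and the standard library are available. Lean on these libraries where they do the work, as an engineer would, in place of code of your own. Each camera call takes 0.05 s, during which the arm holds its last target. There are 200 camera calls.

### The job

Slide the bamboo board along the jig until its bevelled end is fully home against the stop, so that the sprung red finger rides up and bears down on it. Then take the deburring tool from its stand and run its blade lightly, with steady contact, all the way round the upper edge of the board's big hole: set it on the edge at the red mark, go clockwise seen from above, and come back to the mark. Leave the board clamped, stand the tool back in its stand as it was, and leave the other things on the table where they are.

Things in the scene. Friction and masses are not known exactly. Their poses are not given: they have to be found in the camera images.
- jig: Plywood jig, fixed: base 240 x 130 x 12 mm, origin under its centre. Two rails (14 mm wide, tops 30 mm above the table, x = -95 to 120 mm) make a channel 94 mm wide along its x, centred on y = 0, open at the -x end; at the +x end a stop, face at x = 95 mm, top 40 mm above the table. The finger's pivot posts stand on the +y rail at x = 30 to 74 mm, 51 mm above the table.
- hold_down (a joint): Angle of the red hold-down finger (rad): 0 at rest, growing as its foot rises. It reaches from its pivot on the +y rail to the channel's middle; a spring pushes its foot down. With the board home under it it reads about 0.11 and bears with about 4 N. The board's bevel lifts it when the board is pushed in with 5 to 20 N.
- hold_down_foot (a point): Lowest point of the finger's round black rubber foot (radius 10 mm), at x = +52 mm, y = +4 mm in the jig; at rest 28 mm above the table, so 16 mm above the jig's base; the board lifts it 6 mm.
- board: Loose bamboo board, 150 (x) x 90 (y) x 22 mm, 0.2 to 0.35 kg, origin under its centre, axes as the jig's. It lies in the channel on the 12 mm base, at the start 60 to 80 mm short of home. The 30 mm at +x bevel from 22 down to 8 mm high; the -x end is an upright face to push on. Home against the stop its origin is at x = 20 mm in the jig, with 2 mm play to either side.
- hole (a point): Centre of the 60 mm diameter vertical through hole at the level of the board's upper face (z = 0 is that face); axes as the board's, 25 mm from the board's origin towards -x. The red mark is a 15 x 6 mm line on the upper face beside the hole, on its -x side. Clockwise from above runs from -x to +y to +x to -y.
- tool: Deburring tool, 0.15 to 0.2 kg, standing point down in its stand. Origin on its axis at the underside of its dark flange (48 mm diameter, 4 mm thick), z up along the handle. Above the flange a blue square handle 24 x 24 mm (sides along its x and y), z = 4 to 65 mm. Below, a nose 22 mm in diameter to z = -20 mm, then the sprung blade.
- blade: Brass cone blade, origin at its point, 2 mm wide there, 24 mm wide 11 mm above. Point 45 mm under the tool's origin when free; springs up to 10 mm into the tool: 1.8 N to start, 3 N at 4 mm, 4.8 N at 10 mm. Tool upright, point in the hole 24 mm from its centre, the flank rests on the edge with the point 5 mm below the face (works 20 to 28 mm from the centre, 2 to 10 mm below).
- stand: Fixed dark wooden stand, block 85 x 85 x 70 mm, origin at the centre of its underside; a 34 mm wide round hole, 60 mm deep, in the middle of its top. The tool hangs in it by its flange, which rests on the top (tool origin 70 mm above the stand's origin, on its axis).
- flask: Blue steel drinking flask, 66 mm diameter, 180 mm tall, origin under its centre. Bystander.
- tube: Upright length of green bamboo, 64 mm diameter, 100 mm tall, origin under its centre. Bystander.
- cup: Green bamboo cup, 68 mm diameter, 75 mm tall, origin under its centre. Bystander.
- marker: Marker pen lying down, white with red cap, 140 mm long along x, 18 mm thick. Bystander.
- secateurs: Secateurs lying down, black handles towards -x, steel blades towards +x, about 180 x 65 x 22 mm, origin under the pivot. Bystander.
- offcut: Bamboo board offcut 70 x 50 x 22 mm, origin under its centre. Bystander.
- tape: Roll of yellow tape lying flat, 90 mm outside, 20 mm high, origin under its centre. Bystander.
Mind the look-alikes: they are no part of the job. Leave any pink or purple look-alike of the board alone.

How it is judged (in metres and radians):
On the way, in this order (a step that is already met when the one before it is completed fails the run):
1. the board is fully home in the jig with the finger bearing on it (x of board in the frame of jig between 0.016 and 0.024 m and y of board in the frame of jig between -0.004 and 0.004 m and angle between board's own z axis and vertical below 0.05 rad and value of joint hold_down between 0.06 and 0.16 rad), for 0.2 s.
2. blade in contact on the hole's upper edge, at the red mark (contact force between blade and board above 0.4 N and z of blade in the frame of hole between -0.0105 and -0.001 m and x of blade in the frame of hole below -0.0175 m and y of blade in the frame of hole between -0.0075 and 0.0075 m), for 0.3 s.
3. blade in contact on the hole's upper edge, one eighth round (contact force between blade and board above 0.4 N and z of blade in the frame of hole between -0.0105 and -0.001 m and x of blade in the frame of hole below -0.0095 m and y of blade in the frame of hole above 0.0095 m), for 0.3 s.
4. blade in contact on the hole's upper edge, a quarter round (contact force between blade and board above 0.4 N and z of blade in the frame of hole between -0.0105 and -0.001 m and y of blade in the frame of hole above 0.0175 m and x of blade in the frame of hole between -0.0075 and 0.0075 m), for 0.3 s.
5. blade in contact on the hole's upper edge, three eighths round (contact force between blade and board above 0.4 N and z of blade in the frame of hole between -0.0105 and -0.001 m and x of blade in the frame of hole above 0.0095 m and y of blade in the frame of hole above 0.0095 m), for 0.3 s.
6. blade in contact on the hole's upper edge, half round (contact force between blade and board above 0.4 N and z of blade in the frame of hole between -0.0105 and -0.001 m and x of blade in the frame of hole above 0.0175 m and y of blade in the frame of hole between -0.0075 and 0.0075 m), for 0.3 s.
7. blade in contact on the hole's upper edge, five eighths round (contact force between blade and board above 0.4 N and z of blade in the frame of hole between -0.0105 and -0.001 m and x of blade in the frame of hole above 0.0095 m and y of blade in the frame of hole below -0.0095 m), for 0.3 s.
8. blade in contact on the hole's upper edge, three quarters round (contact force between blade and board above 0.4 N and z of blade in the frame of hole between -0.0105 and -0.001 m and y of blade in the frame of hole below -0.0175 m and x of blade in the frame of hole between -0.0075 and 0.0075 m), for 0.3 s.
9. blade in contact on the hole's upper edge, seven eighths round (contact force between blade and board above 0.4 N and z of blade in the frame of hole between -0.0105 and -0.001 m and x of blade in the frame of hole below -0.0095 m and y of blade in the frame of hole below -0.0095 m), for 0.3 s.
10. blade in contact on the hole's upper edge, back at the red mark (all of step 2), for 0.3 s.
At the end, for the whole second after the job is handed in: The board is home in the jig (within 4 mm of the stop and of the channel's middle, flat), the finger bears on it (0.06 to 0.16 rad), and the tool stands upright in its stand, flange on its top (within 3 mm in height, 9 mm sideways, 0.1 rad), all at rest (all of step 1 and horizontal distance between tool and stand below 0.009 m and z of tool in the frame of stand between 0.067 and 0.073 m and angle between tool's own z axis and vertical below 0.1 rad and linear speed of each of tool, board below 0.02 m/s); the robot touches nothing.
It fails at once if blade pressed hard into the board (over 20 N) (contact force between blade and board above 20 N).
It fails at once if a bystander moved more than 30 mm (distance of any of flask, tube, cup, marker, secateurs, offcut, tape from where it was at the start of the episode above 0.03 m).
It also fails if it takes over 72 s, if anything falls off the work surface, if the arm or the gripper's body presses on something with over 40 N, if the wrist force passes 120 N, or if a joint passes its speed limit or range.

## Working session

There is one attempt and no reset: what is moved stays moved. The work goes in short steps, Python scripts to look and compute and a shell command to move; the robot and the scene stay as the last step left them, time stands still between calls to the robot, and variables do not carry over. Pictures are saved under pics/ and viewed, at most 10 in all, crops included, and the job is handed in when it is done.

```bash
mkdir -p pics; ls; python3 - <<'E'
from workcell import ctrl
import cv2,numpy as np
for n in("top","side"):
    f=ctrl.grab_frame(n); cv2.imwrite(f"pics/{n}0.png",f["img"][:,:,::-1]); print(n,f["fx"],f["fy"],f["cx"],f["cy"],f["k1"],np.round(f["T"],3).tolist())
s=ctrl.observe(); print({k:np.round(v,3).tolist() for k,v in s.items()})
E
```

```text
pics
top 386.6733314845639 386.6733314845639 257.51870389082626 196.99419916472502 -0.009682019214252746 [[-0.011, -0.997, 0.082, 0.41], [-1.0, 0.012, 0.008, 0.026], [-0.009, -0.082, -0.997, 1.094], [0.0, 0.0, 0.0, 1.0]]
side 497.7999099209479 497.7999099209479 255.3423188169224 202.50439479595505 -0.17891870637913 [[-0.982, -0.118, 0.148, 0.287], [-0.188, 0.536, -0.823, 1.33], [0.017, -0.836, -0.548, 0.956], [0.0, 0.0, 0.0, 1.0]]
{'time_s': 0.1, 'joint_pos': [61.313, 22.01, 0.939, 78.555, -0.361, 79.538, -2.665], 'dq': [0.055, -0.096, 0.096, -0.141, -0.121, -0.078, 0.042], 'joint_torque': [0.003, -62.913, 0.848, -37.276, 0.017, 0.01, -0.0], 'position': [0.265, -0.566, 0.244], 'tcp_rot': [[0.906, 0.424, -0.001], [0.424, -0.906, 0.002], [-0.0, -0.002, -1.0]], 'wrist_force': [-0.233, -1.026, -0.528], 'torque': [-0.025, -0.0, 0.037], 'grip_force': 0.0, 'width': 1.0}
```

View pics/top0.png

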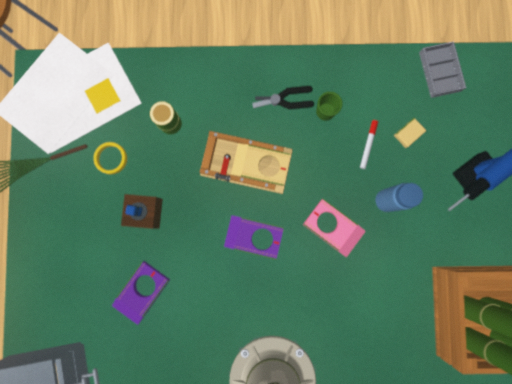

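View pics/side0.png

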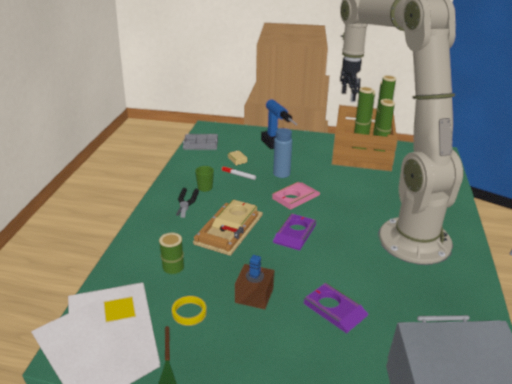

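Candidates for the board (top image): bamboo one in the jig at (250,163), purple at (254,237) and (141,292), pink at (334,228). The one in the jig at (250,163) fits: natural bamboo, in the channel, under the red finger. The rest are coloured look-alikes. Next I confirm this in a crop and extract shapes.

```bash
cat > h.py <<'E'
import cv2,numpy as np
from workcell import ctrl
def K(f): return np.array([[f["fx"],0,f["cx"]],[0,f["fy"],f["cy"]],[0,0,1.]])
def D(f): return np.array([f["k1"],0,0,0.])
def ray(f,p):
    q=cv2.undistortPoints(np.array(p,float).reshape(-1,1,2),K(f),D(f)).reshape(-1,2)
    d=np.c_[q,np.ones(len(q))]@f["T"][:3,:3].T
    return f["T"][:3,3],d
def onz(f,p,z):
    o,d=ray(f,p); return o+d*((z-o[2])/d[:,2])[:,None]
def tri(f1,p1,f2,p2):
    A=[];b=[]
    for f,p in((f1,p1),(f2,p2)):
        o,d=ray(f,[p]); d=d[0]/np.linalg.norm(d[0]); P=np.eye(3)-np.outer(d,d); A.append(P); b.append(P@o)
    return np.linalg.lstsq(np.vstack(A),np.hstack(b),rcond=None)[0]
def proj(f,X):
    Ti=np.linalg.inv(f["T"]); r=cv2.projectPoints(np.array(X,float).reshape(-1,3),cv2.Rodrigues(Ti[:3,:3])[0],Ti[:3,3],K(f),D(f))[0]
    return r.reshape(-1,2)
def grab(n):
    f=ctrl.grab_frame(n); f["T"]=np.array(f["T"]); return f
E
python3 - <<'E'
from h import *
t=grab("top");s=grab("side")
a=cv2.resize(t["img"][125:200,190:300],None,fx=4,fy=4,interpolation=cv2.INTER_CUBIC)
b=cv2.resize(t["img"][185:235,110:170],None,fx=4,fy=4,interpolation=cv2.INTER_CUBIC)
c=cv2.resize(s["img"][195:255,190:270],None,fx=5,fy=5,interpolation=cv2.INTER_CUBIC)
d=cv2.resize(s["img"][250:310,225:285],None,fx=4,fy=4,interpolation=cv2.INTER_CUBIC)
o=np.zeros((600,800,3),np.uint8)
for im,x,y in((a,0,0),(b,450,0),(c,0,300),(d,450,300)): o[y:y+im.shape[0],x:x+im.shape[1]]=im
cv2.imwrite("pics/crop1.png",o[:,:,::-1])
for n,f in(("top",t),("side",s)):
    hsv=cv2.cvtColor(f["img"],cv2.COLOR_RGB2HSV)
    R=(slice(125,200),slice(190,300)) if n=="top" else (slice(195,255),slice(190,270))
    S=(slice(185,235),slice(110,170)) if n=="top" else (slice(250,310),slice(225,285))
    m=np.zeros(hsv.shape[:2],np.uint8); m[R]=255*((hsv[R][...,0]<30)&(hsv[R][...,1]>50)&(hsv[R][...,2]>100))
    cs=max(cv2.findContours(m,0,2)[0],key=cv2.contourArea); r=cv2.minAreaRect(cs); print(n,"jig",r,cv2.boxPoints(r).round(1).tolist())
    m=np.zeros_like(m); m[S]=255*(abs(hsv[S][...,0].astype(int)-110)<12)*(hsv[S][...,1]>110)
    cs=max(cv2.findContours(m,0,2)[0],key=cv2.contourArea); r=cv2.minAreaRect(cs);print("handle",cv2.contourArea(cs),r,cv2.boxPoints(r).round(1).tolist())
    m=np.zeros_like(m); m[S]=255*((hsv[S][...,0]<25)|(hsv[S][...,0]>170))*(hsv[S][...,1]>60)*(hsv[S][...,2]>20)
    cs=max(cv2.findContours(m,0,2)[0],key=cv2.contourArea); r=cv2.minAreaRect(cs);print("stand",cv2.contourArea(cs),r,cv2.boxPoints(r).round(1).tolist())
E
```

```text
top jig ((245.37828063964844, 161.69683837890625), (85.80219268798828, 45.97988510131836), 12.63336181640625) [[198.5, 174.6999969482422], [208.5, 129.89999389648438], [292.29998779296875, 148.60000610351562], [282.20001220703125, 193.5]]
handle 117.5 ((133.38461303710938, 210.5769500732422), (15.493175506591797, 9.60969066619873), 11.309932708740234) [[124.80000305175781, 213.8000030517578], [126.69999694824219, 204.3000030517578], [141.89999389648438, 207.39999389648438], [140.0, 216.8000030517578]]
stand 1050.0 ((141.0737762451172, 211.1885528564453), (36.757511138916016, 30.782150268554688), 5.19442892074585) [[121.4000015258789, 224.89999389648438], [124.19999694824219, 194.1999969482422], [160.8000030517578, 197.5], [158.0, 228.1999969482422]]
side jig ((227.9592742919922, 227.64480590820312), (39.01502227783203, 68.54534912109375), 42.273685455322266) [[190.5, 239.89999389648438], [236.60000610351562, 189.1999969482422], [265.3999938964844, 215.39999389648438], [219.3000030517578, 266.1000061035156]]
handle 188.0 ((255.0, 266.0), (22.0, 10.0), 90.0) [[250.0, 255.0], [260.0, 255.0], [260.0, 277.0], [250.0, 277.0]]
stand 1044.5 ((253.5352783203125, 285.8411865234375), (37.42050552368164, 39.806739807128906), 12.52880573272705) [[231.0, 301.20001220703125], [239.60000610351562, 262.3999938964844], [276.1000061035156, 270.5], [267.5, 309.29998779296875]]
```

View pics/crop1.png

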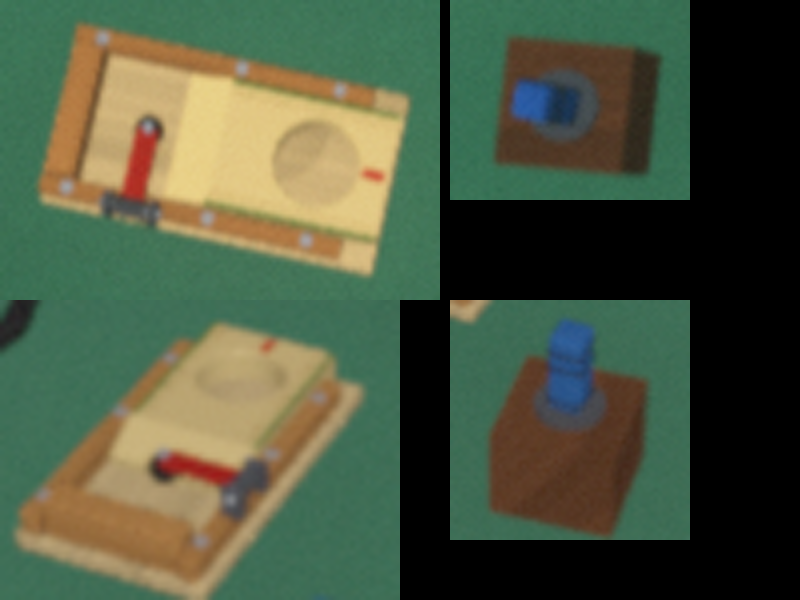

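The crop confirms it: the bamboo board with its hole (top ≈269,166), the red mark at ≈(283,168) on the open end, and the bolts on both rails. The stand is at ≈(138,211) with the blue handle's top at ≈(130,210).

```bash
python3 - <<'E'
from h import *
np.set_printoptions(precision=4,suppress=True)
t=grab("top");s=grab("side")
T=lambda p:(190+p[0]/4-.4,125+p[1]/4-.4); S=lambda p:(190+p[0]/5-.4,195+(p[1]-300)/5-.4)
up=[((103,38),(43,494)),((242,68),(120,410)),((340,90),(170,357))]
lo=[((66,187),(200,540)),((207,217),(273,455)),((305,240),(318,397))]
U=np.array([tri(t,T(a),s,S(b)) for a,b in up]);L=np.array([tri(t,T(a),s,S(b)) for a,b in lo])
print("bolts tri\n",U,"\n",L)
u=onz(t,[T(a) for a,b in up],.03);l=onz(t,[T(a) for a,b in lo],.03);print("top z=.03\n",u,"\n",l)
us=onz(s,[S(b) for a,b in up],.03);ls=onz(s,[S(b) for a,b in lo],.03);print("side z=.03\n",us,"\n",ls)
print("basecorners z.012",onz(t,[T(p) for p in((372,275),(40,205),(410,96))],.012))
print("hole,mark top",onz(t,[T((317,163)),T((373,174))],.034),"side",onz(s,[S((240,376)),S((268,346))],.034),"tri",tri(t,T((317,163)),s,S((240,376))))
T2=lambda p:(110+(p[0]-450)/4-.4,185+p[1]/4-.4);S2=lambda p:(225+(p[0]-450)/4-.4,250+(p[1]-300)/4-.4)
print("handletop",tri(t,T2((531,101)),s,S2((573,332))),"flange",tri(t,T2((562,105)),s,S2((570,405))))
print("handle top z.135",onz(t,[T2((531,101))],.135),onz(s,[S2((573,332))],.135),"flange z.074",onz(t,[T2((562,105))],.074),onz(s,[S2((570,405))],.074))
print("stand top z.07: corners",onz(t,[T2(p) for p in((510,38),(497,162),(636,50),(624,174))],.07))
print("stand side corners z.07",onz(s,[S2(p) for p in((525,357),(490,436),(647,380),(615,460))],.07))
E
```

```text
bolts tri
 [[ 0.6758  0.1513  0.031 ]
 [ 0.6526  0.0542  0.0318]
 [ 0.6362 -0.0139  0.0311]] 
 [[0.5703 0.177  0.0322]
 [0.5472 0.0794 0.0301]
 [0.5308 0.0118 0.0315]]
top z=.03
 [[ 0.6756  0.1514  0.03  ]
 [ 0.653   0.0543  0.03  ]
 [ 0.6365 -0.0139  0.03  ]] 
 [[0.5707 0.1774 0.03  ]
 [0.5485 0.0795 0.03  ]
 [0.5316 0.0118 0.03  ]]
side z=.03
 [[ 0.6766  0.15    0.03  ]
 [ 0.6533  0.0517  0.03  ]
 [ 0.6365 -0.0155  0.03  ]] 
 [[0.571  0.1743 0.03  ]
 [0.5459 0.0793 0.03  ]
 [0.5305 0.0097 0.03  ]]
basecorners z.012 [[ 0.5084 -0.0351  0.012 ]
 [ 0.5608  0.1983  0.012 ]
 [ 0.6354 -0.0641  0.012 ]]
hole,mark top [[ 0.5846  0.0029  0.034 ]
 [ 0.5765 -0.0357  0.034 ]] side [[ 0.5844  0.0024  0.034 ]
 [ 0.5739 -0.0367  0.034 ]] tri [0.5845 0.0029 0.0343]
handletop [0.46   0.3527 0.135 ] flange [0.4606 0.3533 0.0727]
handle top z.135 [[0.4605 0.3528 0.135 ]] [[0.4595 0.3526 0.135 ]] flange z.074 [[0.4608 0.3529 0.074 ]] [[0.46   0.3547 0.074 ]]
stand top z.07: corners [[0.5062 0.3897 0.07  ]
 [0.4237 0.3969 0.07  ]
 [0.4971 0.3051 0.07  ]
 [0.4149 0.3123 0.07  ]]
stand side corners z.07 [[0.5002 0.3084 0.07  ]
 [0.5061 0.391  0.07  ]
 [0.4147 0.3147 0.07  ]
 [0.4224 0.3965 0.07  ]]
```

```bash
p="python3 -m pendant"
$p '[[[0.0322,-0.0214,0],0],[[0.0322,-0.0214,0],0],[[0.0322,-0.0214,0],0],[[0.0322,-0.0214,0],0],[[0.0322,-0.0214,0],0]]' -1 40
$p '[[[0.0322,-0.0214,0],0],[[0.0322,-0.0214,0],0],[[0.0322,-0.0214,0],0],[[0.0322,-0.0214,0],0],[[0.0322,-0.0214,0],0]]'
$p '[[[0.0322,-0.0214,0],0],[[0.0322,-0.0214,0],0],[[0.0322,-0.0214,0],0],[[0.0322,-0.0214,0],0],[[0.0322,-0.0214,0],0]]'
$p '[[[0,0,0],-0.12],[[0,0,0],-0.12],[[0,0,0],-0.12],[[0,0,0],-0.12],[[0,0,0],-0.12]]'
$p '[[[0,0,0],-0.12],[[0,0,0],-0.12],[[0,0,0],-0.06],[[0,0,0],0]]'
python3 - <<'E'
from h import *
s=ctrl.observe(); print(s["joint_pos"],s["tcp_rot"])
E
```

```text
time_s: 0.72
position: [0.366, -0.3992, 0.2454]
tcp_rot: [[0.906, 0.424, 0.0], [0.424, -0.906, -0.0], [0.0, 0.0, -1.0]]
wrist_force: [0.9, -0.5, 0.0]
width: 0.3
grip_force: 0.0
time_s: 1.13
position: [0.4665, -0.2339, 0.2456]
tcp_rot: [[0.906, 0.424, 0.001], [0.424, -0.906, -0.0], [0.0, 0.001, -1.0]]
wrist_force: [1.0, 0.9, 0.2]
width: -0.002
grip_force: 0.0
time_s: 1.55
position: [0.567, -0.0689, 0.2455]
tcp_rot: [[0.906, 0.424, 0.0], [0.424, -0.906, -0.0], [0.0, 0.0, -1.0]]
wrist_force: [0.2, -1.4, -0.5]
width: 0.003
grip_force: 0.0
time_s: 1.97
position: [0.5663, -0.0704, 0.2452]
tcp_rot: [[0.503, 0.864, -0.0], [0.864, -0.503, -0.0], [-0.0, -0.0, -1.0]]
wrist_force: [-0.5, -0.7, 0.8]
width: 0.001
grip_force: 0.0
time_s: 2.3
position: [0.5663, -0.0706, 0.2452]
tcp_rot: [[0.228, 0.974, -0.0], [0.974, -0.228, 0.0], [0.0, -0.0, -1.0]]
wrist_force: [0.0, 0.2, 0.6]
width: -0.002
grip_force: 0.0
[ 25.54219657  17.36817586 -27.24244784  86.35707159   8.01575886
  78.22074975 -15.46611448] [[ 2.28212011e-01  9.73611458e-01 -8.72600853e-05]
 [ 9.73611455e-01 -2.28211998e-01  1.36702378e-04]
 [ 1.13181203e-04 -1.16154543e-04 -9.99999987e-01]]
```

```bash
p="python3 -m pendant"
$p '[[[-0.003,0,0.0355],0],[[-0.003,0,0.0355],0],[[0,0,0.0355],0],[[0,0,0.0355],0],[[0,0,0.0355],0]]'
$p '[[[0,0,0.025],0],[[0,0,0.010],0],[[0,0,0],0]]'
$p '[[[0.005,0,0],0],[[0.005,0,0],0],[[0.005,0,0],0],[[0.005,0,0],0],[[0.005,0,0],0]]'
$p '[[[0.005,0,0],0],[[0.005,0,0],0],[[0.004,0,0],0],[[0.004,0,0],0],[[0.004,0,0],0]]'
$p '[[[0.004,0,0],0],[[0.004,0,0],0],[[0.003,0,0],0],[[0.003,0,0],0],[[0.003,0,0],0]]'
```

```text
time_s: 2.72
position: [0.5648, -0.0766, 0.0665]
tcp_rot: [[0.234, 0.972, 0.001], [0.972, -0.234, -0.0], [-0.0, 0.001, -1.0]]
wrist_force: [0.2, -0.4, -0.0]
width: -0.003
grip_force: 0.0
time_s: 2.97
position: [0.5631, -0.0762, 0.0303]
tcp_rot: [[0.232, 0.973, -0.005], [0.973, -0.232, 0.001], [-0.0, -0.005, -1.0]]
wrist_force: [-0.1, -0.1, -0.3]
width: -0.001
grip_force: 0.0
time_s: 3.38
position: [0.5717, -0.0524, 0.0343]
tcp_rot: [[0.231, 0.973, 0.002], [0.973, -0.231, -0.001], [-0.001, 0.003, -1.0]]
wrist_force: [-0.4, -4.2, 2.8]
width: 0.002
grip_force: 2.1
time_s: 3.8
position: [0.5758, -0.0304, 0.0328]
tcp_rot: [[0.231, 0.973, -0.0], [0.973, -0.231, -0.0], [-0.0, -0.0, -1.0]]
wrist_force: [-1.6, -4.8, 3.4]
width: 0.001
grip_force: 2.0
time_s: 4.22
position: [0.5794, -0.0181, 0.0328]
tcp_rot: [[0.234, 0.972, -0.001], [0.972, -0.234, -0.005], [-0.005, -0.0, -1.0]]
wrist_force: [-4.0, -14.8, 7.2]
width: 0.002
grip_force: 7.7
```

```bash
p="python3 -m pendant"
for i in 1 2; do $p '[[[0.002,0,0],0],[[0.002,0,0],0],[[0.002,0,0],0],[[0.001,0,0],0]]' | grep -E "pos|force"; done
for i in 1 2 3; do $p '[[[0.001,0,0],0],[[0.001,0,0],0],[[0.001,0,0],0]]' | grep -E "time|pos|force"; done
```

```text
position: [0.5811, -0.0106, 0.0328]
wrist_force: [-3.0, -10.8, 5.3]
grip_force: 5.8
position: [0.5828, -0.0032, 0.0328]
wrist_force: [-2.5, -11.4, 5.7]
grip_force: 5.9
time_s: 5.13
position: [0.5834, -0.0007, 0.0328]
wrist_force: [-2.2, -11.1, 5.8]
grip_force: 6.0
time_s: 5.38
position: [0.584, 0.0017, 0.0328]
wrist_force: [-5.2, -15.3, 9.0]
grip_force: 7.8
time_s: 5.63
position: [0.5841, 0.0019, 0.0328]
wrist_force: [-7.9, -21.1, 12.1]
grip_force: 11.4
```

```bash
p="python3 -m pendant"
$p '[[[-0.002,0,0],0],[[-0.006,0,0],0],[[-0.01,0,0],0],[[-0.01,0,0],0],[[0,0,-0.03],0]]' | grep -E "pos|force"
$p '[[[0,0,-0.041],0],[[0,0,-0.041],0],[[0,0,-0.041],0],[[0,0,-0.041],0],[[0,0,-0.02],0]]' >/dev/null
$p '[[[-0.025,-0.026,0],0],[[-0.025,-0.026,0],0],[[-0.025,-0.026,0],0],[[-0.025,-0.026,0],0],[[0,0,0],0]]' 1 | grep -E "time|pos|force"
python3 - <<'E'
from h import *
t=grab("top");s=grab("side")
a=cv2.resize(t["img"][125:200,190:300],None,fx=4,fy=4,interpolation=cv2.INTER_CUBIC)
b=cv2.resize(t["img"][195:227,115:155],None,fx=8,fy=8,interpolation=cv2.INTER_CUBIC)
c=cv2.resize(s["img"][195:255,190:270],None,fx=5,fy=5,interpolation=cv2.INTER_CUBIC)
d=cv2.resize(s["img"][252:289,235:275],None,fx=8,fy=8,interpolation=cv2.INTER_CUBIC)
o=np.zeros((600,800,3),np.uint8)
for im,x,y in((a,0,0),(b,450,0),(c,0,300),(d,450,300)): o[y:y+im.shape[0],x:x+im.shape[1]]=im
cv2.imwrite("pics/crop2.png",o[:,:,::-1])
E
```

```text
position: [0.574, -0.0215, 0.0572]
wrist_force: [-0.6, -1.6, -1.0]
grip_force: 0.0
time_s: 6.88
position: [0.4493, -0.0963, 0.2462]
wrist_force: [0.9, -0.6, 0.5]
grip_force: 0.0
```

View pics/crop2.png

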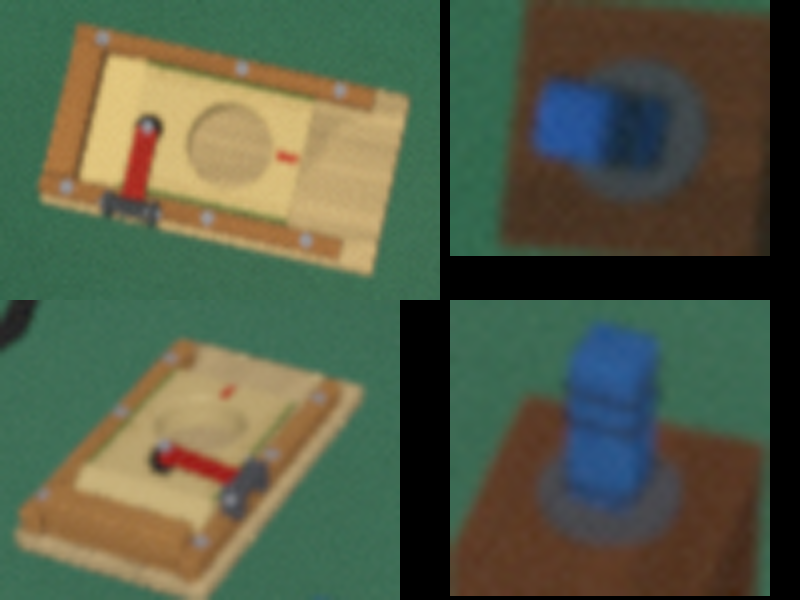

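Board is home: its bevel end lies at the stop, the foot is on the board, and the hole is now at crop (230,144). Handle edges are parallel to the stand's (heading ≈84°).

```bash
p="python3 -m pendant"
$p '[[[0,0,0],-0.063],[[0,0,0],-0.063],[[0.0373,-0.003,0],0],[[0.0373,-0.003,0],0],[[0.0373,-0.003,0],0]]' 1 > /dev/null
$p '[[[0.0373,-0.003,0],0],[[0.0373,-0.003,0],0],[[0.0373,-0.003,0],0],[[0.0373,-0.003,0],0],[[0.0373,-0.003,0],0]]' >/dev/null
$p '[[[0.0373,-0.003,0],0],[[0.0373,-0.003,0],0],[[0.0373,-0.003,0],0],[[0.0373,-0.003,0],0],[[0,0,0],0]]' | grep -E "time|pos|rot|width"
python3 - <<'E'
from h import *
t=grab("top");s=grab("side")
T=lambda p:(190+p[0]/4-.4,125+p[1]/4-.4); S=lambda p:(190+p[0]/5-.4,195+(p[1]-300)/5-.4)
print("hole",tri(t,T((230,144)),s,S((200,423))),onz(t,[T((230,144)),T((288,157))],.034),onz(s,[S((200,423)),S((228,391))],.034))
T2=lambda p:(115+(p[0]-450)/8-.45,195+p[1]/8-.45);S2=lambda p:(235+(p[0]-450)/8-.45,252+(p[1]-300)/8-.45)
print("handletop",onz(t,[T2((577,122))],.135),onz(s,[S2((612,343))],.135),"tri",tri(t,T2((577,122)),s,S2((612,343))),"flange",onz(t,[T2((637,129))],.074),onz(s,[S2((610,495))],.074))
h=onz(t,[T2((543,77)),T2((615,85)),T2((535,155))],.135);print("edges",np.degrees(np.arctan2(*(h[0]-h[1])[1::-1])),np.degrees(np.arctan2(*(h[0]-h[2])[1::-1])))
print(ctrl.observe()["joint_pos"])
E
```

```text
time_s: 8.23
position: [0.4621, 0.3663, 0.2459]
tcp_rot: [[0.095, 0.995, -0.004], [0.995, -0.095, 0.006], [0.006, -0.005, -1.0]]
width: 0.999
hole [0.59780597 0.06284304 0.03582359] [[0.59870795 0.06297313 0.034     ]
 [0.58909203 0.02289542 0.034     ]] [[0.59782757 0.06040737 0.034     ]
 [0.58829979 0.02116427 0.034     ]]
handletop [[0.46064107 0.35131876 0.135     ]] [[0.46138202 0.35024959 0.135     ]] tri [0.46091328 0.35111462 0.13572427] flange [[0.46129732 0.35200595 0.074     ]] [[0.46008962 0.35504506 0.074     ]]
edges 83.03573648222641 -4.945957914496993
[ -7.94907903  23.00825578 -44.27641903  82.9640016   15.85161324
  80.49058073 -58.32959699]
```

```bash
p="python3 -m pendant"
$p '[[[0,0,0],0]]' | grep -E "time|pos|rot|width"
```

```text
time_s: 8.42
position: [0.4661, 0.3573, 0.2463]
tcp_rot: [[0.106, 0.994, -0.001], [0.994, -0.106, 0.001], [0.0, -0.001, -1.0]]
width: 0.998
```

```bash
p="python3 -m pendant"
$p '[[[-0.0053,-0.0048,0.02],0],[[0,0,0.035],0],[[0,0,0.035],0],[[0,0,0.03],0],[[0,0,0],0]]' | grep -E "time|pos|force"
$p '[[[0,0,0.026],0],[[0,0,0],0],[[0,0,0],0]]' | grep -E "time|pos|rot|force"
```

```text
time_s: 8.83
position: [0.4594, 0.3475, 0.1209]
wrist_force: [0.0, -1.3, 0.3]
grip_force: 0.0
time_s: 9.08
position: [0.4614, 0.3511, 0.1017]
tcp_rot: [[0.108, 0.994, -0.001], [0.994, -0.108, -0.001], [-0.001, -0.0, -1.0]]
wrist_force: [-0.5, 0.1, 0.7]
grip_force: 0.0
```

```bash
p="python3 -m pendant"
$p '[[[0,0,0.001],0],[[0,0,0],0],[[0,0,0],0],[[0,0,0],0],[[0,0,0],0]]' -1 70| grep -E "time|pos|force|width"
$p '[[[0,0,0],0],[[0,0,0],0],[[0,0,0],0]]' | grep -E "time|pos|rot|force|width"
```

```text
time_s: 9.5
position: [0.4612, 0.3521, 0.1006]
wrist_force: [2.6, 0.5, 1.6]
width: 0.302
grip_force: 4.0
time_s: 9.75
position: [0.4613, 0.3522, 0.1008]
tcp_rot: [[0.107, 0.994, 0.001], [0.994, -0.107, 0.001], [0.001, 0.001, -1.0]]
wrist_force: [-0.4, -0.9, 6.0]
width: 0.279
grip_force: 67.3
```

```bash
python3 - <<'E'
from workcell import ctrl
s=ctrl.observe();print(s["position"],s["tcp_rot"],s["wrist_force"],s["width"],s["grip_force"])
E
```

```text
[0.46132968 0.35221092 0.10075858] [[ 1.06832205e-01  9.94276398e-01  1.15040721e-03]
 [ 9.94276787e-01 -1.06832968e-01  6.23203611e-04]
 [ 7.42538059e-04  1.07724497e-03 -9.99999144e-01]] [-0.4037403  -0.94239446  5.99714507] 0.2787875294728388 67.2525241971016
```

```bash
p="python3 -m pendant"
$p '[[[0,0,-0.01],0],[[0,0,-0.025],0],[[0,0,-0.03],0],[[0,0,-0.03],0],[[0,0,-0.025],0]]' | grep -E "time|pos|force|width"
$p '[[[0,0,0],0],[[-0.0304,0.0186,0],0],[[-0.0304,0.0186,0],0],[[-0.0304,0.0186,0],0],[[-0.0304,0.0186,0],0]]' | grep -E "time|pos|force"
$p '[[[-0.0304,0.0186,0],0],[[-0.0304,0.0186,0],0],[[-0.0304,0.0186,0],0],[[-0.0304,0.0186,0],0],[[-0.0304,0.0186,0],0]]' | grep -E "time|pos|force"
$p '[[[0,0,0],0],[[0,0,0],0],[[0,0,0],0],[[0,0,0],0],[[0,0,0],0]]' | grep -E "time|pos|rot|force|width"
python3 - <<'E'
from h import *
t=grab("top");s=grab("side")
a=cv2.resize(t["img"][110:210,180:310],None,fx=4,fy=4,interpolation=cv2.INTER_CUBIC)
c=cv2.resize(s["img"][140:260,180:280],None,fx=5,fy=5,interpolation=cv2.INTER_CUBIC)[:,:280*5]
o=np.zeros((600,800,3),np.uint8);o[:400,:520]=a; c=c[:,220:] if 0 else c
o[:600,520:800]=c[:600,100:380]
cv2.imwrite("pics/crop3.png",o[:,:,::-1])
print(ctrl.observe()["joint_pos"])
E
```

```text
time_s: 10.17
position: [0.4606, 0.3522, 0.2223]
wrist_force: [-0.4, 0.1, -1.1]
width: 0.283
grip_force: 67.2
time_s: 10.58
position: [0.522, 0.2215, 0.2196]
wrist_force: [0.6, -0.0, -0.8]
grip_force: 67.3
time_s: 11.0
position: [0.5982, 0.0602, 0.2196]
wrist_force: [0.5, 1.2, -1.6]
grip_force: 67.3
time_s: 11.42
position: [0.5976, 0.0639, 0.22]
tcp_rot: [[0.104, 0.995, -0.0], [0.995, -0.104, 0.001], [0.001, -0.0, -1.0]]
wrist_force: [0.2, -0.2, -1.2]
width: 0.273
grip_force: 67.3
[ 18.39224128  23.94302805 -37.2954611   83.40415425  14.57711169
  77.5271445  -25.66542857]
```

View pics/crop3.png

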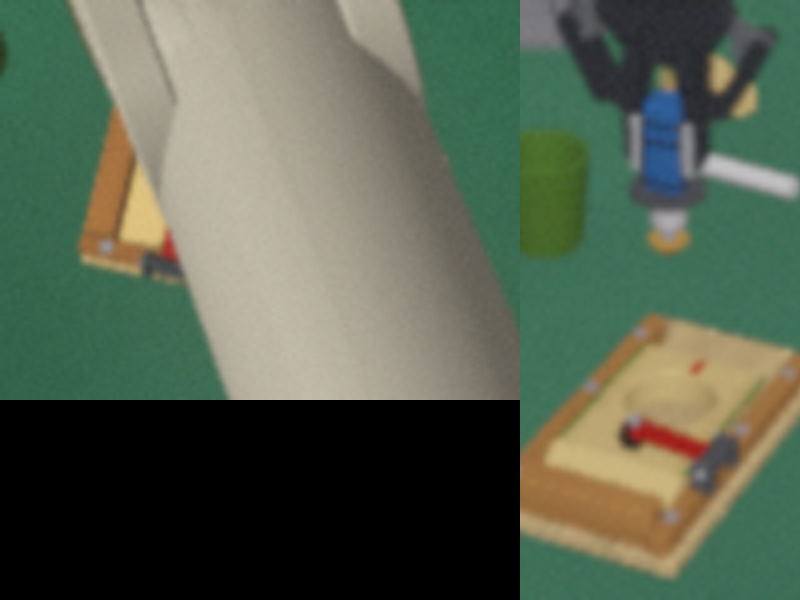

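Tool hangs upright in the fingers with the brass cone free, at about (665,240) in the side crop. Going into the hole on the mark side.

```bash
p="python3 -m pendant"
$p '[[[-0.0115,-0.0002,0.02],0],[[0,0,0.035],0],[[0,0,0.02],0],[[0,0,0.01],0],[[0,0,0],0]]' | grep -E "time|pos|force"
$p '[[[0,0,0.01],0],[[0,0,0.01],0],[[0,0,0.008],0],[[0,0,0.006],0],[[0,0,0],0]]' | grep -E "time|pos|force"
$p '[[[0,0,0],0],[[0,0,0],0],[[0,0,0],0]]' | grep -E "time|pos|rot|force|width"
```

```text
time_s: 11.93
position: [0.5952, 0.0508, 0.1325]
wrist_force: [-0.4, -0.9, -2.1]
grip_force: 67.4
time_s: 12.35
position: [0.5961, 0.0504, 0.0995]
wrist_force: [0.1, -0.1, -2.2]
grip_force: 67.4
time_s: 12.6
position: [0.5972, 0.0507, 0.1015]
tcp_rot: [[0.107, 0.994, 0.001], [0.994, -0.107, 0.0], [0.0, 0.001, -1.0]]
wrist_force: [0.2, -0.8, -1.0]
width: 0.277
grip_force: 67.4
```

```bash
p="python3 -m pendant"
$p '[[[-0.0024,-0.0006,0],0],[[-0.0024,-0.0006,0],0],[[-0.0024,-0.0006,0],0],[[-0.0024,-0.0006,0],0],[[-0.0025,-0.0006,0],0]]' | grep -E "time|pos|force"
for i in 1 2 3 4; do $p '[[[0,0,0],0],[[0,0,0],0]]' | grep -E "time|pos|force"; done
```

```text
time_s: 13.02
position: [0.5929, 0.0397, 0.1013]
wrist_force: [2.0, 6.5, 0.4]
grip_force: 67.5
time_s: 13.18
position: [0.5929, 0.0398, 0.1014]
wrist_force: [1.7, 4.1, 1.2]
grip_force: 67.7
time_s: 13.35
position: [0.5928, 0.0397, 0.1012]
wrist_force: [1.3, 4.2, 1.2]
grip_force: 67.5
time_s: 13.52
position: [0.5928, 0.0397, 0.1011]
wrist_force: [2.4, 5.2, 0.4]
grip_force: 67.5
time_s: 13.68
position: [0.5929, 0.0397, 0.1011]
wrist_force: [1.9, 4.9, 0.5]
grip_force: 67.5
```

```bash
p="python3 -m pendant"; f(){ grep -E "time|pos|wrist"|cut -d: -f2|tr '\n' ' ';echo; }
$p '[[[0.0005,-0.002,0],0],[[0.0005,-0.002,0],0],[[0.0005,-0.002,0],0]]' |f
$p '[[[0.001,-0.0018,0],0],[[0.001,-0.0018,0],0],[[0.001,-0.0018,0],0]]' |f
$p '[[[0.0015,-0.0015,0],0],[[0.0015,-0.0015,0],0],[[0.0014,-0.0015,0],0]]' |f
$p '[[[0,0,0],0],[[0,0,0],0]]' |f
$p '[[[0.0018,-0.0011,0],0],[[0.0018,-0.0011,0],0],[[0.0018,-0.001,0],0]]' |f
$p '[[[0.002,-0.0006,0],0],[[0.002,-0.0006,0],0],[[0.002,-0.0005,0],0]]' |f
$p '[[[0.0021,0,0],0],[[0.0021,0,0],0],[[0.0021,0,0],0]]' |f
$p '[[[0,0,0],0],[[0,0,0],0],[[0,0,0],0]]' |f
$p '[[[0,0,0],0]]' |f
```

```text
13.93  [0.5872, 0.0406, 0.1011]  [4.3, 2.8, 0.5] 
 14.18  [0.5819, 0.044, 0.1011]  [4.5, 1.5, 2.4] 
 14.43  [0.5774, 0.0492, 0.1008]  [4.6, -0.9, 0.9] 
 14.6  [0.5774, 0.0496, 0.1007]  [3.0, 0.7, 1.1] 
 14.85  [0.5752, 0.0546, 0.1009]  [3.6, -1.0, 0.7] 
 15.1  [0.5737, 0.0613, 0.1007]  [3.1, -1.6, 1.5] 
 15.35  [0.5745, 0.0672, 0.1007]  [2.4, -3.3, 1.2] 
 15.6  [0.5747, 0.068, 0.1009]  [2.2, -0.7, 1.3] 
 15.68  [0.5747, 0.0679, 0.1009]  [2.7, -1.1, 1.2]
```

```bash
p="python3 -m pendant"; f(){ grep -E "time|pos|wrist"|cut -d: -f2|tr '\n' ' ';echo; }
$p '[[[0.002,0.0005,0],0],[[0.002,0.0005,0],0],[[0.002,0.0006,0],0]]' |f
$p '[[[0.0018,0.001,0],0],[[0.0018,0.001,0],0],[[0.0018,0.0011,0],0]]' |f
$p '[[[0.0015,0.0015,0],0],[[0.0015,0.0015,0],0],[[0.0015,0.0014,0],0]]' |f
$p '[[[0,0,0],0],[[0,0,0],0]]' |f
$p '[[[0.001,0.0018,0],0],[[0.0011,0.0018,0],0],[[0.0011,0.0018,0],0]]' |f
$p '[[[0.0005,0.002,0],0],[[0.0006,0.002,0],0],[[0.0006,0.002,0],0]]' |f
$p '[[[0,0.0021,0],0],[[0,0.0021,0],0],[[0,0.0021,0],0]]' |f
$p '[[[0,0,0],0],[[0,0,0],0],[[0,0,0],0]]' |f
$p '[[[0,0,0],0]]' |f
```

```text
15.93  [0.5767, 0.0732, 0.1007]  [1.7, -3.3, 1.7] 
 16.18  [0.5803, 0.0781, 0.1006]  [0.1, -3.8, 1.1] 
 16.43  [0.5854, 0.0827, 0.1007]  [-1.6, -3.2, 1.4] 
 16.6  [0.5857, 0.0828, 0.1009]  [1.3, -1.9, 0.9] 
 16.85  [0.5907, 0.0847, 0.1005]  [-1.7, -3.6, 2.2] 
 17.1  [0.5973, 0.0862, 0.1008]  [-2.3, -3.4, 1.5] 
 17.35  [0.6033, 0.0856, 0.1006]  [-3.8, -2.7, 1.7] 
 17.6  [0.604, 0.0854, 0.1011]  [-1.8, -2.4, 2.2] 
 17.68  [0.6039, 0.0854, 0.1011]  [-0.5, -2.2, 1.1]
```

```bash
p="python3 -m pendant"; f(){ grep -E "time|pos|wrist"|cut -d: -f2|tr '\n' ' ';echo; }
$p '[[[-0.0005,0.002,0],0],[[-0.0005,0.002,0],0],[[-0.0005,0.002,0],0]]' |f
$p '[[[-0.001,0.0018,0],0],[[-0.001,0.0018,0],0],[[-0.001,0.0018,0],0]]' |f
$p '[[[-0.0015,0.0015,0],0],[[-0.0015,0.0015,0],0],[[-0.0014,0.0015,0],0]]' |f
$p '[[[0,0,0],0],[[0,0,0],0]]' |f
$p '[[[-0.0018,0.0011,0],0],[[-0.0018,0.0011,0],0],[[-0.0018,0.001,0],0]]' |f
$p '[[[-0.002,0.0006,0],0],[[-0.002,0.0006,0],0],[[-0.002,0.0005,0],0]]' |f
$p '[[[-0.0021,0,0],0],[[-0.0021,0,0],0],[[-0.0021,0,0],0]]' |f
$p '[[[0,0,0],0],[[0,0,0],0],[[0,0,0],0]]' |f
$p '[[[0,0,0],0]]' |f
```

```text
17.93  [0.6092, 0.0834, 0.1008]  [-2.6, -2.0, 1.4] 
 18.18  [0.614, 0.08, 0.1006]  [-5.1, -0.4, 0.8] 
 18.43  [0.6186, 0.0748, 0.1009]  [-3.6, 0.9, 1.5] 
 18.6  [0.6189, 0.0745, 0.101]  [-1.6, -0.9, 1.2] 
 18.85  [0.6207, 0.0697, 0.1008]  [-3.9, 1.7, 0.6] 
 19.1  [0.6222, 0.0628, 0.1009]  [-3.0, 1.8, 1.3] 
 19.35  [0.6214, 0.057, 0.101]  [-2.9, 3.5, 0.8] 
 19.6  [0.6213, 0.0564, 0.1008]  [-1.8, 0.8, 1.6] 
 19.68  [0.6213, 0.0563, 0.1008]  [-1.9, 1.1, 0.7]
```

```bash
p="python3 -m pendant"; f(){ grep -E "time|pos|wrist"|cut -d: -f2|tr '\n' ' ';echo; }
$p '[[[-0.002,-0.0005,0],0],[[-0.002,-0.0005,0],0],[[-0.002,-0.0006,0],0]]' |f
$p '[[[-0.0018,-0.001,0],0],[[-0.0018,-0.001,0],0],[[-0.0018,-0.0011,0],0]]' |f
$p '[[[-0.0015,-0.0015,0],0],[[-0.0015,-0.0015,0],0],[[-0.0015,-0.0014,0],0]]' |f
$p '[[[0,0,0],0],[[0,0,0],0]]' |f
$p '[[[-0.001,-0.0018,0],0],[[-0.0011,-0.0018,0],0],[[-0.0011,-0.0018,0],0]]' |f
$p '[[[-0.0005,-0.002,0],0],[[-0.0006,-0.002,0],0],[[-0.0006,-0.002,0],0]]' |f
$p '[[[0,-0.0021,0],0],[[0,-0.0021,0],0],[[0,-0.0021,0],0]]' |f
$p '[[[0,0,0],0],[[0,0,0],0],[[0,0,0],0]]' |f
$p '[[[0,0,0],0],[[0,0,0],0]]' |f
```

```text
19.93  [0.6193, 0.051, 0.101]  [-1.6, 2.8, 0.9] 
 20.18  [0.6156, 0.046, 0.1011]  [-0.4, 3.7, 0.8] 
 20.43  [0.6106, 0.0417, 0.1009]  [-0.4, 3.9, 0.7] 
 20.6  [0.6103, 0.0415, 0.1008]  [-0.2, 2.4, 1.4] 
 20.85  [0.6052, 0.0395, 0.1011]  [1.5, 3.0, 0.9] 
 21.1  [0.5988, 0.038, 0.1009]  [3.2, 2.8, 0.2] 
 21.35  [0.5927, 0.0387, 0.1011]  [3.2, 2.9, 1.9] 
 21.6  [0.592, 0.0388, 0.1006]  [0.7, 2.0, 0.8] 
 21.77  [0.5921, 0.0389, 0.1006]  [-1.1, 2.0, 1.4]
```

```bash
p="python3 -m pendant"; f(){ grep -E "time|pos|rot|wrist"|cut -d: -f2|tr '\n' ' ';echo; }
$p '[[[0.005,0.0006,0],0],[[0.008,0.001,0],0],[[0,0,-0.015],0],[[0,0,-0.025],0],[[0,0,-0.035],0]]' |f
$p '[[[0,0,-0.03],0],[[0,0,-0.015],0],[[0,0,0],0],[[0,0,0],0],[[0,0,0],0]]' |f
```

```text
22.18  [0.5934, 0.0516, 0.1733]  [[0.106, 0.994, -0.007], [0.994, -0.106, -0.001], [-0.001, -0.007, -1.0]]  [0.2, -0.1, -0.9] 
 22.6  [0.5947, 0.0515, 0.219]  [[0.107, 0.994, -0.003], [0.994, -0.107, -0.001], [-0.001, -0.003, -1.0]]  [-0.3, -0.2, -1.3]
```

```bash
p="python3 -m pendant"; f(){ grep -E "time|pos|rot|wrist"|cut -d: -f2|tr '\n' ' ';echo; }
$p '[[[0.0285,-0.0165,0],0],[[0.0285,-0.0165,0],0],[[0.0285,-0.0165,0],0],[[0.0285,-0.0165,0],0],[[0.0285,-0.0165,0],0]]' |f
$p '[[[0.0285,-0.0165,0],0],[[0.0285,-0.0165,0],0],[[0.0285,-0.0165,0],0],[[0.0285,-0.0165,0],0],[[0.028,-0.0163,0],0]]' |f
$p '[[[0,0,0],0],[[0,0,0],0],[[0,0,0],0],[[0,0,0],0],[[0,0,0],0]]' |f
$p '[[[0,0,0],0],[[0,0,0],0],[[0,0,0],0]]' |f
python3 - <<'E'
from h import *
t=grab("top");s=grab("side")
print(proj(s,[[.461,.352,.2]]),proj(t,[[.461,.352,.07]]))
c=cv2.resize(s["img"][160:310,190:310],None,fx=4,fy=4,interpolation=cv2.INTER_CUBIC)
d=cv2.resize(s["img"][195:255,190:270],None,fx=4,fy=4,interpolation=cv2.INTER_CUBIC)
o=np.zeros((600,800,3),np.uint8);o[:,:480]=c;o[:240,480:800]=d
cv2.imwrite("pics/crop4.png",o[:,:,::-1])
E
```

```text
23.02  [0.527, 0.2028, 0.2187]  [[0.107, 0.994, -0.003], [0.994, -0.107, -0.001], [-0.001, -0.003, -1.0]]  [0.9, 0.6, -1.5] 
 23.43  [0.4605, 0.3527, 0.2188]  [[0.107, 0.994, -0.003], [0.994, -0.107, -0.002], [-0.002, -0.002, -1.0]]  [0.3, -0.3, -0.9] 
 23.85  [0.4629, 0.3504, 0.2201]  [[0.109, 0.994, -0.001], [0.994, -0.109, -0.001], [-0.001, -0.0, -1.0]]  [0.0, 0.6, -1.4] 
 24.1  [0.4623, 0.3516, 0.2209]  [[0.108, 0.994, 0.0], [0.994, -0.108, -0.0], [-0.0, 0.0, -1.0]]  [0.4, 1.2, -1.3] 
[[255.25368416 237.30329614]] [[138.40317422 210.85649211]]
```

View pics/crop4.png

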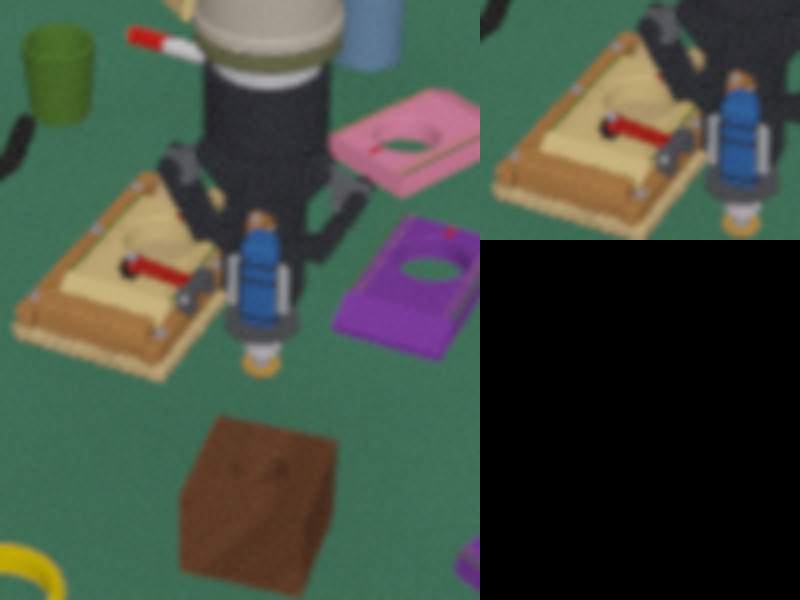

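The side view shows the tool upright above the empty stand, the board still home under the finger, and the bystanders unmoved. Lowering in.

```bash
p="python3 -m pendant"; f(){ grep -E "time|pos|wrist"|cut -d: -f2|tr '\n' ' ';echo; }
$p '[[[0.0005,-0.001,0.02],0],[[0,0,0.03],0],[[0,0,0.02],0],[[0,0,0],0],[[0,0,0],0]]' |f
$p '[[[0,0,0.01],0],[[0,0,0.01],0],[[0,0,0.01],0],[[0,0,0.01],0],[[0,0,0.005],0]]' |f
$p '[[[0,0,0.003],0],[[0,0,0],0],[[0,0,0],0]]' |f
```

```text
24.62  [0.4606, 0.3523, 0.1504]  [1.2, 0.5, -1.0] 
 25.03  [0.4606, 0.3521, 0.1041]  [-0.5, -0.2, -2.1] 
 25.28  [0.461, 0.3529, 0.1029]  [-0.3, 0.1, -1.8]
```

```bash
p="python3 -m pendant"; f(){ grep -E "time|pos|wrist"|cut -d: -f2|tr '\n' ' ';echo; }
$p '[[[0,0,0.001],0],[[0,0,0],0],[[0,0,0],0]]' |f
$p '[[[0,0,0.001],0],[[0,0,0],0],[[0,0,0],0]]' |f
$p '[[[0,0,0.0005],0],[[0,0,0],0],[[0,0,0],0]]' |f
```

```text
25.53  [0.4612, 0.3528, 0.1022]  [0.2, 0.6, -1.1] 
 25.78  [0.461, 0.3527, 0.1009]  [-0.3, -0.9, -1.6] 
 26.03  [0.4611, 0.3527, 0.1008]  [-2.2, -2.3, 5.1]
```

```bash
p="python3 -m pendant"; f(){ grep -E "time|pos|wrist|width"|cut -d: -f2|tr '\n' ' ';echo; }
$p '[[[0,0,0],0],[[0,0,0],0],[[0,0,0],0],[[0,0,0],0],[[0,0,0],0]]' 0.3 |f
$p '[[[0,0,0],0],[[0,0,0],0],[[0,0,0],0],[[0,0,0],0],[[0,0,0],0]]' 1 |f
$p '[[[0,0,-0.01],0],[[0,0,-0.03],0],[[0,0,-0.04],0],[[0,0,-0.04],0],[[0,0,-0.03],0]]' |f
$p '[[[-0.03,0,0],0],[[-0.04,0,0],0],[[-0.04,0,0],0],[[-0.04,0,0],0],[[-0.02,0,0],0]]' |f
$p '[[[0,0,0],0],[[0,0,0],0],[[0,0,0],0],[[0,0,0],0],[[0,0,0],0]]' |f
python3 - <<'E'
from h import *
t=grab("top");s=grab("side")
a=cv2.resize(t["img"][120:235,100:300],None,fx=4,fy=4,interpolation=cv2.INTER_CUBIC)[:300]
a=cv2.resize(t["img"][120:235,100:300],None,fx=2.5,fy=2.5,interpolation=cv2.INTER_CUBIC)
c=cv2.resize(s["img"][180:310,180:290],None,fx=2.6,fy=2.6,interpolation=cv2.INTER_CUBIC)
o=np.zeros((600,800,3),np.uint8);o[:a.shape[0],:a.shape[1]]=a;o[:c.shape[0],505:505+c.shape[1]]=c
cv2.imwrite("pics/crop5.png",o[:,:,::-1])
E
```

```text
26.45  [0.461, 0.3527, 0.1002]  [0.6, 0.7, -0.2]  0.653 
 26.87  [0.461, 0.3527, 0.1004]  [-0.0, 0.6, -0.2]  1.0 
 27.28  [0.461, 0.3534, 0.2547]  [-0.1, 0.4, 0.2]  0.997 
 27.7  [0.4428, 0.1791, 0.2509]  [1.2, -1.0, -0.4]  0.999 
 28.12  [0.4426, 0.1851, 0.2505]  [-0.1, 0.4, 0.2]  0.997
```

View pics/crop5.png

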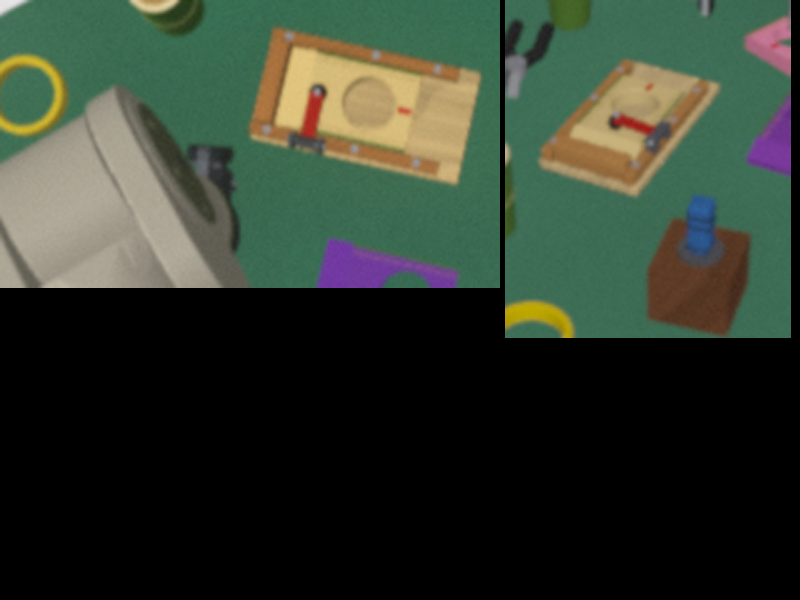

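The board is home under the finger (hole at crop 370,102). The tool stands upright in its stand with its flange on the top (crop 700,245), and the arm is clear. Handing in.

```bash
python3 -c "
from workcell import ctrl
print(ctrl.sign_off())"
```

```text
the job is handed in; nothing more can be done
None
```

The job is handed in (the verdict was not shown): the board is home and clamped, the blade went one full clockwise lap from the red mark and back with wrist force around 2–6 N, the tool is back upright in its stand, and no bystander in view had moved.

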